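# Check the return spring of a tilt plate

## Task

Check the return spring of the tilting drill plate: with the fingertips, press down on the round rubber pad at the plate's free corner until the pointer is level with the index block on the scale, without running clearly past it, and keep it there for a good second. Then let go, so that the plate springs back level by itself. Only press: do not pry the plate up, and leave everything else on the bench where it is.

Things in the scene. Friction and masses are not known exactly. Their poses are not given: they have to be found in the camera images.
- fixture: the tilt fixture, bolted to the bench. Origin on the bench surface, z up. Grey base slab 150 (x) by 310 (y, from -120 to +190) by 12 thick. The tilting plate is hinged on a line parallel to the fixture's x through (y -100, z 95); it reaches from the hinge towards the fixture's +y. Beyond the plate's free end an upright flat white scale strip with black graduations, 30 wide, 4 thick, top 127 above the bench, stands at x 45, y 155 to 185
- plate (a joint): tilt of the plate, rad: 0 level (its rest, within 0.02), grows as the free end is pressed down, stop at 0.30; can also be pried up to -0.12. A return spring of 8 N m/rad about the hinge pushes it back: about 50 N per rad at the pad, so 4 to 11 N at the pad at the marks used. Damped; springs back by itself in well under a second
- pad_top (a point): centre of the top face of the round black rubber press pad, 32 across and 8 tall, fixed on the plate's free corner; z is the plate's normal. With the plate level it is 108 above the bench, at x -36, y 55 in the fixture's frame, 155 from the hinge line. Work stops up to 18 above the pad's foot stand on the plate, from 55 away from the pad's centre towards the hinge
- pointer_tip (a point): tip of the flat dark pointer (10 wide, 5 thick) that sticks out of the plate's free end towards the scale strip; 247 from the hinge line, level with the hinge (95 above the bench) when the plate is level. It drops by 247 x sin(tilt), about 1.6 times as far as the pad
- index: the index block: dark steel block 30 x 34 x 10 thick clamped round the scale strip, with a brass thumb-screw at its outer end. It is the scale mark. Origin at the middle of its thickness, on the edge that faces the pointer, 7 beyond the resting pointer's tip horizontally; its height is different each time, 20 to 50 below the resting pointer. It stays put; the pointer passes its edge without touching
- hammer: bystander: hammer lying flat, 240 long, 26 tall, head 88 across, origin on its underside
- chisel: bystander: flat cold chisel lying down, 140 x 16 x 12, origin on its underside
- offcut: bystander: square steel bar offcut lying down, 110 x 30 x 30, origin on its underside
- oiler: bystander: small white oil bottle standing, 48 across, 110 tall, origin on its underside
- tin: bystander: open steel tin standing, 60 across, 50 tall, origin on its underside
- collar: bystander: steel shaft collar lying flat, 52 across, 26 bore, 22 tall, origin on its underside
- case: bystander: clear flat plastic case, 60 x 160 x 22, origin on its underside

How it is judged:
By the outcome, as a careful person would: the job done as asked, in the order asked, and still so for the second after the job is handed in, with the robot touching nothing.
It also fails if it takes over 38 s, if anything falls off the work surface, if the arm or the gripper's body presses on something with over 40 N, if the wrist force passes 120 N, or if a joint passes its speed limit or range.

## Robot

A 6-joint arm with a two-finger parallel gripper is mounted at the origin on the work surface. World frame = base frame: x ahead of the robot, y to its left, z up, the work surface at z = 0. Lengths are in m, angles in rad, forces in N, time in s.
With the tool pointing down it reaches from about 0.35 to 0.975 m from the base axis. Payload 4.9 kg.
Tool frame: the origin (TCP) lies on the centre line of the jaws, within the pads' length; the fingertips stand 14 mm ahead of it and the grasp point (between the pads) lies 5 mm behind it; x points along the fingers, z is the direction in which the jaws open and shut, and the axes are right-handed (so a half turn about x gives the same grasp; the last joint's range is limited). The gripper opens to 85 mm and grips with 20 to 120 N. Pads are 22 mm wide; open, the fingers measure 114 mm over their backs; the gripper's body (76 mm by 85 mm) begins 54 mm behind the grasp point. The pads swing forward as they close: fully open they stand 13 mm farther back than shut.
Start: joints at [1.204, 0.053, 1.613, -0, 1.476, -0.119], TCP at [0.153, 0.606, 0.245] pointing down, gripper open.
Joint ranges: [-3.01, 3.01], [-1.01, 2.22], [0.06, 2.58], [-1.02, 4.17], [0.09, 2.62], [-3.14, 3.14]. Speed limits (rad/s): [2.57, 2.57, 3.14, 3.14, 3.14, 3.14].

## Interface

Orientations are given as a rotation vector (axis times angle).
In Python, from station import ctrl gives the robot as it stands.
- The arm moves only by the tool move_arm, never from a script. Its argument "increments" is a list that holds one entry, the list of rows, each a list of 4 numbers: the shift along the tool's x, y, z in units of 25 cm (1.0 is 25 cm), then the turn about the tool's x in units of 90 degrees (1.0 is 90 degrees). A call has 1 to 20 rows; each row shifts and turns the commanded pose from where the row before left it, along the tool's axes as they then stand; what a row does not reach is not made up. A row lasts 1/12 s, in which the tool goes at most 41.7 mm and 7.16 degrees, less where a joint would pass 70% of its speed; a pose out of reach is approached as far as the arm can. A call with a number of a shift or a turn outside -1 to 1 is refused whole. A call with a gripper value outside its range is refused whole. "gripper" is the closure, from 0 (fully open) to 1 (shut), set as the call begins (left out, the last holds). The fingers move at their own pace and stop on an object; "squeeze" is the grip in N (left out, the last holds). Time passes only in rows, so rows that do not move let the fingers close. It gives the time, the measured TCP pose, the force and the opening at its end, in the units of the state.
- ctrl.get_obs(): the state, without advancing time (a new reading comes with each control period).
- ctrl.get_image(name): name is "scene" or "top" or "wrist"; returns a dict with "pixels" (384x512x3 uint8, red, green, blue), "depth" (384x512 float32, m along the optical axis (not along the pixel's ray), 0 where there is no reading), "K" (3x3 intrinsics, pixels), "extrinsics" (4x4, takes a point from camera to world coordinates); the wrist camera has in their place "tool_from_camera" (4x4, takes a point from camera to tool coordinates, whose origin is the TCP and whose axes are the tool frame's). Camera axes: x right, y up, looking along -z (the intrinsics and any distortion apply to the point x, -y, -z); pixel columns grow to the right and rows downward; lengths in m; the calibration is good to about 2 mm. A picture is of the moment at which its call begins: read the wrist's pose just before it.
- ctrl.finish_job(): hands the job in, once; it reports no verdict.
Trained networks look in the newest picture that a camera, given by its name, has taken for a name from the list of things; names that differ only in an ending like _2 or _b are one class to them, and where a whole thing is asked for, a point or a joint stands for the part that bears it (a point fixed in the world has none). Each returns a list of dicts, best first, with "score" (0 to 1); they miss things now and then, are a little off and sometimes report something else, mostly with a low value. They report only what shows in the picture. A call takes as long as a camera call.
- ctrl.trace(camera, target): "region" (384x512 bool, what is visible of it) and "pixel" ([row, column] in pixels, amid what is visible of it).
The state is a dict: "t": time; "q": joint angles; "dq": joint speeds; "effort": joint torques, N m; "tool_pos": TCP position; "tool_rot": TCP orientation; "contact_force": force on the tool from outside, world axes, zero at the start; "wrist_torque": the same for the moment, N m; "opening": finger opening in m.
Only numpy, scipy, OpenCV 4.12 (cv2) and the standard library are available. Lean on these libraries where they do the work, as an engineer would, in place of code of your own. Each camera call takes 0.05 s, during which the arm holds its last target. There are 200 camera calls.

## Working session

There is one attempt and no reset: what is moved stays moved. The work goes in short steps, Python scripts to look and compute and a tool call to move; the robot and the scene stay as the last step left them, time stands still between calls to the robot, and variables do not carry over. Pictures are saved under pics/ and viewed, about 8 in all and at most 12, crops included, and the job is handed in when it is done.

Besides the shell and the picture viewer there is one more tool, called after "Request:" as a command line: name --argument value ..., lists and objects as JSON in quotes. move_arm: Moves the arm, as the interface text tells. Shifts and turns lie within -1 to 1; 1 stands for 25 cm of shift or 90 degrees of turn. Its arguments: {"type":"object","properties":{"increments":{"type":"array","items":{"type":"array","items":{"type":"array","items":{"type":"number","minimum":-1,"maximum":1}}}},"gripper":{"type":"number"},"squeeze":{"type":"number"}},"required":["increments"]}

```bash
mkdir -p pics; cat > h.py <<'E'
import numpy as np, cv2
from station import ctrl
from scipy.spatial.transform import Rotation as R
def cam(name):
    o=ctrl.get_obs(); im=ctrl.get_image(name)
    if name=="wrist":
        T=np.eye(4);T[:3,:3]=R.from_rotvec(o["tool_rot"]).as_matrix();T[:3,3]=o["tool_pos"]
        E=T@np.array(im["tool_from_camera"])
    else: E=np.array(im["extrinsics"])
    return im,E
def world(im,E,r,c,d=None):
    K=np.array(im["K"]);r=np.asarray(r);c=np.asarray(c)
    d=im["depth"][r.astype(int),c.astype(int)] if d is None else d
    p=np.stack([(c-K[0,2])/K[0,0]*d,-(r-K[1,2])/K[1,1]*d,-d,np.ones_like(d)])
    return (E@p)[:3].T
def proj(im,E,p):
    K=np.array(im["K"]);q=np.linalg.inv(E)@np.append(p,1)
    return [K[1,2]+K[1,1]*(-q[1])/-q[2],K[0,2]+K[0,0]*q[0]/-q[2]]
def save(im,n,crop=None):
    p=im["pixels"][...,::-1]
    if crop: r0,r1,c0,c1=crop;p=p[r0:r1,c0:c1];s=min(800/(c1-c0),600/(r1-r0));p=cv2.resize(p,None,fx=s,fy=s,interpolation=cv2.INTER_CUBIC)
    cv2.imwrite(f"pics/{n}.png",p)
E
python3 - <<'E'
from h import *
np.set_printoptions(precision=4,suppress=True)
print(ctrl.get_obs())
ims=[]
for n in("scene","top","wrist"):
    im,E=cam(n);ims.append(im["pixels"]);print(n,E[:3,3],np.array(im["K"])[0])
    for t in("fixture","plate","pad_top","pointer_tip","index"):
        for d in ctrl.trace(n,t)[:2]:
            m=d["region"]&(im["depth"]>0);r,c=np.nonzero(m);w=world(im,E,r,c) if len(r) else np.zeros((1,3))
            print(n,t,round(d["score"],2),d["pixel"],m.sum(),np.median(w,0),w.min(0),w.max(0))
cv2.imwrite("pics/a.png",cv2.resize(np.hstack(ims[:2])[...,::-1],(800,300)))
save({"pixels":ims[0]},"scene")
save({"pixels":ims[1]},"top")
E
```

```text
{'t': 0.0, 'q': array([ 1.204 ,  0.0534,  1.6143,  0.    ,  1.476 , -0.119 ]), 'dq': array([-0.0011,  0.0001, -0.0005,  0.0002,  0.0001, -0.0011]), 'effort': array([  0.    , -39.3698, -37.0164,  -0.0002,   0.0072,   0.    ]), 'tool_pos': array([0.1531, 0.6054, 0.244 ]), 'tool_rot': array([-1.0259,  1.3181,  1.0241]), 'contact_force': array([-0.1106, -0.147 , -0.8248]), 'wrist_torque': array([ 0.0172,  0.0392, -0.024 ]), 'opening': 0.08549402408400522}
scene [0.8689 0.6198 0.5754] [367.7832   0.     257.1087]
scene fixture 0.63 [232.8, 259.1] 7448 [0.5889 0.0737 0.0137] [ 0.3621 -0.2589 -0.0022] [0.7238 0.2169 0.1298]
scene fixture 0.22 [165.5, 259.7] 546 [ 0.4326 -0.222   0.0218] [ 0.3537 -0.3036  0.0003] [ 0.5547 -0.0506  0.1089]
scene plate 0.59 [195.8, 256.7] 2473 [0.5664 0.0279 0.0997] [ 0.4643 -0.0971  0.0124] [0.6733 0.1166 0.1199]
scene plate 0.27 [303.9, 247.1] 1039 [0.695  0.2107 0.0316] [0.6673 0.1909 0.0017] [0.7253 0.2507 0.0523]
scene pad_top 0.89 [199.0, 257.5] 2432 [0.5663 0.0283 0.0997] [ 0.4728 -0.2219  0.0118] [0.671  0.1118 0.1199]
scene pointer_tip 0.93 [195.7, 2
[... 159 characters left out ...]
 -0.0677  0.0005] [ 0.3782 -0.0287  0.1115]
scene index 0.62 [269.1, 231.5] 148 [0.6947 0.1495 0.052 ] [0.6727 0.1245 0.0467] [0.7073 0.1658 0.0544]
top [0.4692 0.0134 1.1602] [409.1942   0.     261.6431]
top fixture 0.63 [189.0, 249.1] 5963 [0.5712 0.0406 0.0966] [ 0.4392 -0.1252 -0.0045] [0.7173 0.2148 0.1317]
top plate 0.88 [192.0, 262.4] 3067 [0.555  0.0043 0.1003] [ 0.462  -0.1119  0.0076] [0.6813 0.1156 0.1225]
top pad_top 0.82 [191.9, 259.0] 2926 [0.5543 0.0065 0.1005] [ 0.4671 -0.1064  0.01  ] [0.675  0.1147 0.1225]
top pointer_tip 0.82 [189.4, 263.5] 2873 [0.553  0.0039 0.1005] [ 0.4671 -0.0999  0.0105] [0.675  0.1141 0.1225]
wrist [0.0801 0.6252 0.3742] [271.2052   0.     259.2573]
```

View pics/scene.png

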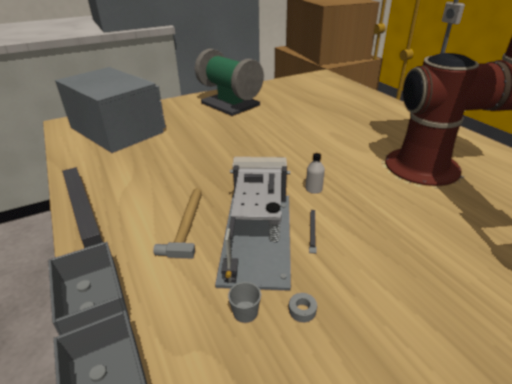

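View pics/top.png

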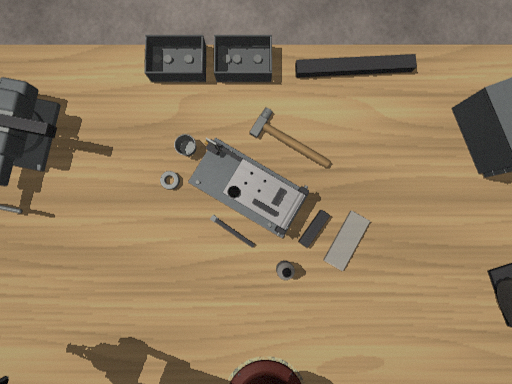

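The scene picture shows the fixture mid-bench, with the pad at (row 208, col 273) and the index with its brass screw near (270, 230). In the top picture the pad is at (191, 234) and the scale end near (148, 214).

```bash
python3 - <<'E'
from h import *
np.set_printoptions(precision=4,suppress=True)
for n,(r0,c0) in(("top",(191,234)),("scene",(208,273))):
    im,E=cam(n);px=im["pixels"].astype(int).sum(2)
    m=np.zeros(px.shape,np.uint8);m[r0-10:r0+11,c0-12:c0+13]=(px[r0-10:r0+11,c0-12:c0+13]<120)
    k,l,s,_=cv2.connectedComponentsWithStats(m);i=1+np.argmax(s[1:,4]);r,c=np.nonzero(l==i)
    w=world(im,E,r,c);k=w[:,2]>.1;print(n,len(r),"pad",w[k].mean(0),w[k].min(0),w[k].max(0))
    # plate top plane points & slab
    r,c=np.nonzero(im["depth"]>0);w=world(im,E,r,c)
    near=np.linalg.norm(w[:,:2]-[.555,.01],axis=1)<.2
    pl=w[near&(w[:,2]>.095)&(w[:,2]<.105)]
    rect=cv2.minAreaRect(pl[:,:2].astype(np.float32));print("plate",rect,np.median(pl[:,2]))
    A=np.c_[pl[:,:2],np.ones(len(pl))];print(np.linalg.lstsq(A,pl[:,2],rcond=None)[0])
    sl=w[(np.linalg.norm(w[:,:2]-[.6,.1],axis=1)<.2)&(w[:,2]>.008)&(w[:,2]<.016)]
    print("slab",cv2.minAreaRect(sl[:,:2].astype(np.float32)))
    hi=w[(np.linalg.norm(w[:,:2]-[.68,.14],axis=1)<.09)&(w[:,2]>.03)&(w[:,2]<.14)]
    print("high",len(hi)); print(hi[np.argsort(-hi[:,2])][::6])
im,E=cam("scene");save(im,"s2",(190,290,210,310))
E
```

```text
top 102 pad [0.5592 0.0802 0.1074] [0.5447 0.0661 0.1024] [0.5733 0.0945 0.1129]
plate ((0.5652452707290649, 0.049022071063518524), (0.28978127241134644, 0.14984813332557678), 65.12594604492188) 0.1000501754693639
[-0.0086 -0.0084  0.1049]
slab ((0.5732868909835815, 0.08744959533214569), (0.33784928917884827, 0.3667961657047272), 11.68604564666748)
high 348
[[0.691  0.1465 0.1328]
 [0.6893 0.1394 0.1285]
 [0.6951 0.15   0.1258]
 [0.6824 0.1347 0.124 ]
 [0.6813 0.133  0.117 ]
 [0.678  0.1262 0.1071]
 [0.6792 0.1295 0.1012]
 [0.6502 0.0667 0.0992]
 [0.6663 0.0982 0.0987]
 [0.6292 0.0667 0.0983]
 [0.6478 0.0641 0.098 ]
 [0.6558 0.093  0.0978]
 [0.6532 0.0878 0.0975]
 [0.6693 0.101  0.0971]
 [0.6587 0.0931 0.0967]
 [0.6667 0.0931 0.0964]
 [0.6454 0.0721 0.0963]
 [0.6535 0.0774 0.0959]
 [0.6508 0.0695 0.0957]
 [0.6776 0.1275 0.0953]
 [0.6403 0.0642 0.0949]
 [0.6697 0.1091 0.0948]
 [0.6671 0.1038 0.0943]
 [0.6779 0.1145 0.0938]
 [0.6676 0.0961 0.0914]
 [0.6793 0.1257 0.0868]
 [0.687  0.1431 0.0753]
 [0.6783 0.1281 0.0642]
 [0.6851 0.1261 0.057 ]
 [0.7133 0.1976 0.0554]
 [0.694  0.1538 0.05
[... 3912 characters left out ...]
37]
 [0.6809 0.1992 0.0434]
 [0.6906 0.1936 0.043 ]
 [0.7058 0.1958 0.0427]
 [0.6749 0.2036 0.0419]
 [0.6895 0.1955 0.0417]
 [0.6969 0.1939 0.0413]
 [0.6951 0.1943 0.0407]
 [0.6874 0.1953 0.0402]
 [0.6973 0.1946 0.0395]
 [0.6715 0.2131 0.0389]
 [0.7091 0.1981 0.0387]
 [0.6762 0.2019 0.0382]
 [0.6704 0.223  0.0378]
 [0.6736 0.205  0.0371]
 [0.6706 0.2194 0.0368]
 [0.6956 0.195  0.0363]
 [0.7179 0.2085 0.0357]
 [0.7126 0.201  0.0355]
 [0.6795 0.1999 0.0352]
 [0.6754 0.2043 0.0347]
 [0.6785 0.2021 0.0341]
 [0.6815 0.1998 0.0334]
 [0.6906 0.1971 0.0328]
 [0.7135 0.2028 0.0324]
 [0.675  0.2074 0.0321]
 [0.6713 0.2245 0.0316]
 [0.7003 0.1956 0.0312]
 [0.6849 0.198  0.0306]
 [0.6831 0.1984 0.03  ]]
```

View pics/s2.png

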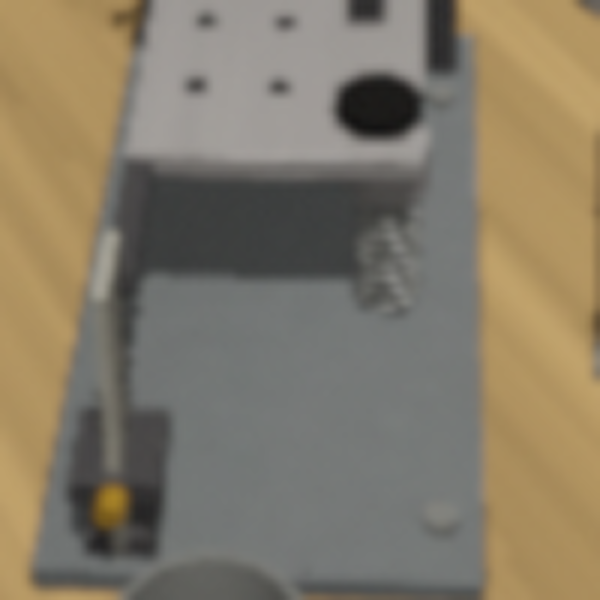

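The index's top face is at z ≈ 0.0525, so its mid-height is about 0.047, which means a tilt of ≈ 0.195 rad. The pad is at about (0.561, 0.0825) and the fixture yaw is about -30°. The strip-to-pad distance checks at 141 mm, as expected.

```bash
cat >> h.py <<'E'
def go(target):
    o=ctrl.get_obs();M=R.from_rotvec(o["tool_rot"]).as_matrix()
    return M.T@(np.array(target)-o["tool_pos"])/.25
E
python3 - <<'E'
from h import *
np.set_printoptions(precision=4,suppress=True)
o=ctrl.get_obs();print(R.from_rotvec(o["tool_rot"]).as_matrix());print(o["t"],go([.561,.0825,.24]),go([.561,.0825,.24])/18)
E
```

```text
[[-0.     -0.9695  0.2452]
 [-0.      0.2452  0.9695]
 [-1.      0.     -0.    ]]
1.05 [ 0.0212 -2.0946 -1.6296] [ 0.0012 -0.1164 -0.0905]
```

Request:
move_arm --increments '[[[0,-0.116,-0.09,0],[0,-0.116,-0.09,0],[0,-0.116,-0.09,0],[0,-0.116,-0.09,0],[0,-0.116,-0.09,0],[0,-0.116,-0.09,0],[0,-0.116,-0.09,0],[0,-0.116,-0.09,0],[0,-0.116,-0.09,0],[0,-0.116,-0.09,0],[0,-0.116,-0.09,0],[0,-0.116,-0.09,0],[0,-0.116,-0.09,0],[0,-0.116,-0.09,0],[0,-0.116,-0.09,0],[0,-0.116,-0.09,0],[0,0,0,0],[0,0,0,0]]]' --gripper 1

```text
t: 2.55
tool_pos: [0.5155, 0.1417, 0.2452]
tool_rot: [-1.022, 1.318, 1.023]
contact_force: [-0.3, 0.2, -0.1]
opening: 0.0
```

```bash
python3 - <<'E'
from h import *
np.set_printoptions(precision=4,suppress=True)
im,E=cam("wrist");save(im,"w1");px=im["pixels"].astype(int).sum(2)
r0,c0=map(int,proj(im,E,[.561,.0825,.108]));print(r0,c0,proj(im,E,[.6895,.141,.127]),go([.561,.0825,.145]))
print(proj(im,E,[.5155,.1417,.231]))
E
```

```text
236 216 [np.float64(331.41944056599397), np.float64(296.44020644495845)] [ 0.4005 -0.2389 -0.1884]
[np.float64(241.7278716775827), np.float64(258.3140711978635)]
```

View pics/w1.png

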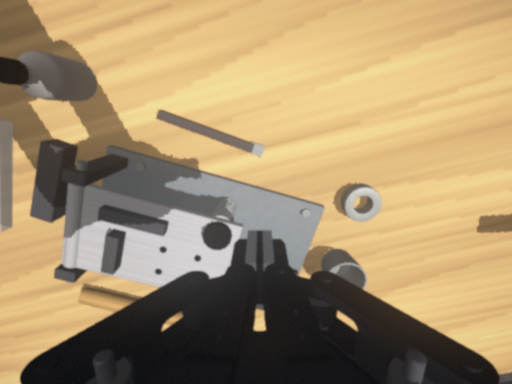

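The wrist picture shows the pad at (235, 216), matching the predicted (236, 216), so the pad position is confirmed. Next I move above it.

Request:
move_arm --increments '[[[0,-0.06,-0.047,0],[0,-0.06,-0.047,0],[0,-0.06,-0.047,0],[0,-0.059,-0.047,0],[0.1,0,0,0],[0.1,0,0,0],[0.1,0,0,0],[0.1,0,0,0],[0,0,0,0],[0,0,0,0]]]'

```text
t: 3.43
tool_pos: [0.5595, 0.0842, 0.144]
tool_rot: [-1.025, 1.318, 1.029]
contact_force: [0.9, 0.4, 1.1]
opening: -0.0002
```

```bash
python3 - <<'E'
from h import *
np.set_printoptions(precision=4,suppress=True)
o=ctrl.get_obs();print(o["t"],o["tool_pos"],o["contact_force"],go([.561,.0825,.126]))
im,E=cam("scene");save(im,"s3",(180,300,190,350))
im2,E2=cam("wrist");save(im2,"w2")
a=np.radians(-30.3);ex=np.array([np.cos(a),np.sin(a),0]);ey=np.array([-np.sin(a),np.cos(a),0])
org=np.array([.561,.0825,0])+.036*ex-.055*ey
f=lambda x,y,z:org+x*ex+y*ey+np.array([0,0,z])
for n,p in(("tip0",f(45,147,0)/1,),):pass
for n,p in(("tip",f(.045,.147,.095)),("idx",f(.045,.154,.047)),("pad",f(-.036,.055,.108))):print(n,p,proj(im,E,p),proj(im2,E2,p))
E
```

```text
3.4333 [0.5595 0.0842 0.144 ] [0.9176 0.4039 1.1104] [ 0.0719 -0.0076 -0.005 ]
tip [0.6774 0.1211 0.095 ] [np.float64(239.33930537403532), np.float64(230.065350834504)] [np.float64(332.6296909152543), np.float64(336.18053936870945)]
idx [0.6809 0.1271 0.047 ] [np.float64(259.77181295230696), np.float64(231.0284345610432)] [np.float64(296.1144121378648), np.float64(329.8302031033469)]
pad [0.561  0.0825 0.108 ] [np.float64(206.03374650172185), np.float64(272.864721310872)] [np.float64(225.20700780708157), np.float64(256.3808801253249)]
```

View pics/s3.png

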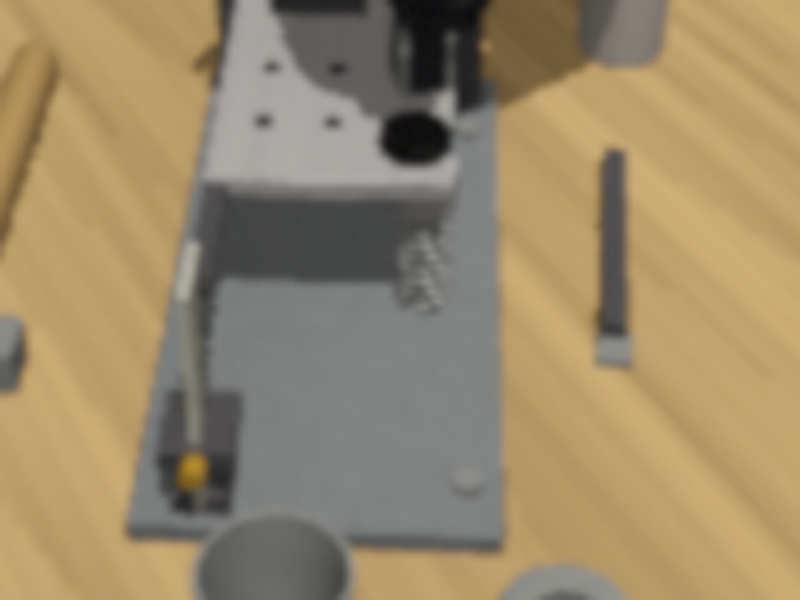

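Request:
move_arm --increments '[[[0.025,-0.003,-0.002,0],[0.025,-0.003,-0.002,0],[0.02,0,0,0],[0.02,0,0,0],[0.02,0,0,0],[0.016,0,0,0],[0.016,0,0,0],[0.01,0,0,0],[0,0,0,0],[0,0,0,0],[0,0,0,0]]]'

```text
t: 4.45
tool_pos: [0.5627, 0.0817, 0.1078]
tool_rot: [-1.025, 1.316, 1.024]
contact_force: [-0.3, 2.5, 4.6]
opening: -0.0003
```

```bash
cat >> h.py <<'E'
a=np.radians(-30.3);ex=np.array([np.cos(a),np.sin(a),0]);ey=np.array([-np.sin(a),np.cos(a),0])
org=np.array([.561,.0825,0])+.036*ex-.055*ey
f=lambda x,y,z:org+x*ex+y*ey+np.array([0,0,z])
def tilt(im,E):
    r,c=np.nonzero(im["depth"]>0);w=world(im,E,r,c)-org;x,y,z=w@ex,w@ey,w[:,2]
    best=None
    for th in np.arange(-.1,.32,.002):   # plate top 5 above the hinge line
        s=z-(.095+.005/np.cos(th)-(y+.1)*np.tan(th))
        m=(x>-.01)&(x<.06)&(y>-.05)&(y<.07)&(abs(s)<.003)
        if best is None or m.sum()>best[0]:best=(m.sum(),th,m)
    n,th,m=best;p=np.polyfit(y[m],z[m],1)
    q=(x>.03)&(x<.06)&(y>.085)&(y<.144)&(z>.03)&(z<.12)   # pointer
    return n,th,np.arctan(-p[0]),np.polyval(p,.147)-.005, np.c_[x,y,z][q][np.argsort(y[q])][-12:]
E
python3 - <<'E'
from h import *
np.set_printoptions(precision=4,suppress=True)
o=ctrl.get_obs();print(o["t"],o["tool_pos"],o["contact_force"])
im,E=cam("scene");save(im,"s4",(180,300,190,350));print(tilt(im,E))
E
```

```text
4.45 [0.5627 0.0817 0.1078] [-0.2765  2.5491  4.6043]
(np.int64(959), np.float64(0.09200000000000016), np.float64(0.09283064241455874), np.float64(0.07209455310950495), array([[0.0439, 0.1321, 0.0744],
       [0.042 , 0.1339, 0.0707],
       [0.0457, 0.134 , 0.0762],
       [0.0418, 0.134 , 0.0736],
       [0.0434, 0.1366, 0.0759],
       [0.0434, 0.1373, 0.0739],
       [0.0451, 0.1381, 0.0773],
       [0.0451, 0.1393, 0.0757],
       [0.0432, 0.1403, 0.0713],
       [0.0451, 0.1404, 0.074 ],
       [0.0429, 0.1414, 0.075 ],
       [0.0449, 0.1421, 0.073 ]]))
```

View pics/s4.png

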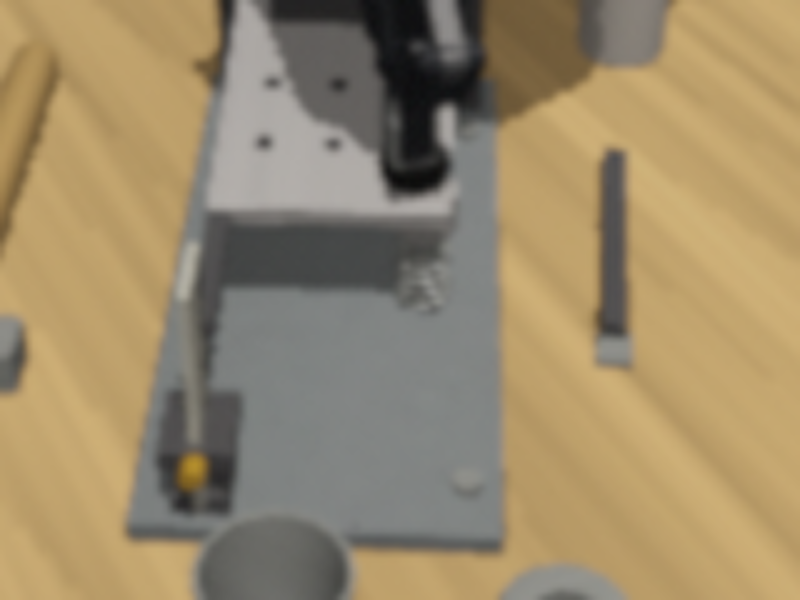

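The fingertips are on the pad. The tilt is 0.093, the pointer is at z ≈ 0.072, and nothing else has moved. I press about 12 mm further and then trim.

Request:
move_arm --increments '[[[0.012,0,0,0],[0.012,0,0,0],[0.01,0,0,0],[0.008,0,0,0],[0.006,0,0,0],[0,0,0,0],[0,0,0,0],[0,0,0,0]]]'

```text
t: 5.17
tool_pos: [0.5626, 0.0814, 0.0964]
tool_rot: [-1.025, 1.317, 1.025]
contact_force: [-3.1, 1.2, 9.2]
opening: 0.0001
```

```bash
python3 - <<'E'
from h import *
np.set_printoptions(precision=4,suppress=True)
o=ctrl.get_obs();print(o["t"],o["tool_pos"],o["contact_force"])
im,E=cam("scene");save(im,"s5",(200,290,190,310));print(tilt(im,E))
r,c=np.nonzero(im["depth"]>0);w=world(im,E,r,c)-org;x,y,z=w@ex,w@ey,w[:,2]
m=(abs(x-.045)<.014)&(y>.157)&(y<.185)&(z<.058)&(z>.047)&(abs(x-.045)>.004);print("idx top",m.sum(),np.percentile(z[m],[10,25,50,75,90]))
m=(abs(x)<.04)&(y>.1)&(y<.17)&(z<.03);print("slab",np.median(z[m]))
E
```

```text
5.1667 [0.5626 0.0814 0.0964] [-3.105   1.1986  9.1558]
(np.int64(1039), np.float64(0.16600000000000023), np.float64(0.16860499784074087), np.float64(0.05297686780678084), array([[0.0429, 0.1302, 0.0591],
       [0.043 , 0.131 , 0.0571],
       [0.0469, 0.1315, 0.0575],
       [0.0448, 0.1319, 0.058 ],
       [0.0426, 0.1344, 0.0577],
       [0.0445, 0.1348, 0.0579],
       [0.0426, 0.1351, 0.0555],
       [0.0425, 0.1374, 0.0522],
       [0.0423, 0.1378, 0.0553],
       [0.0441, 0.1384, 0.0586],
       [0.0441, 0.1392, 0.0567],
       [0.0442, 0.1398, 0.0545]]))
idx top 107 [0.051  0.0515 0.0523 0.0529 0.0535]
slab 0.012473832691195952
```

View pics/s5.png

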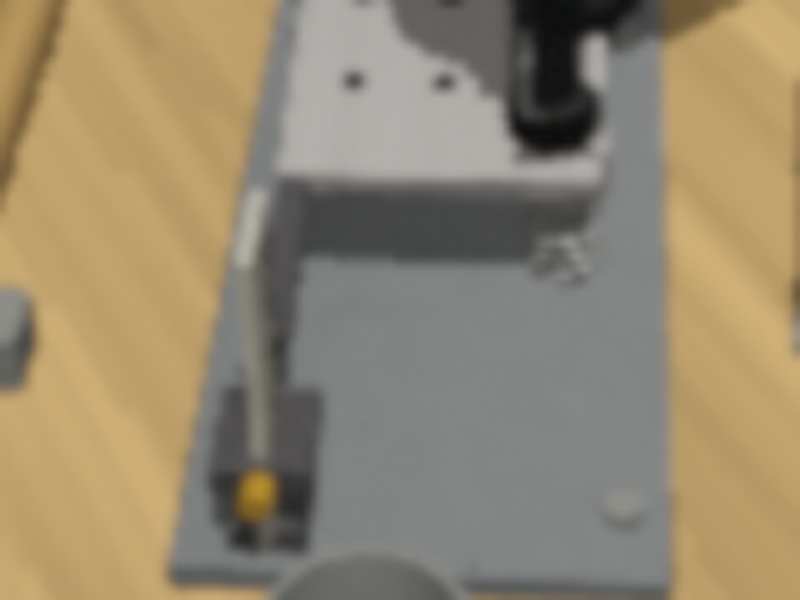

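Tilt is 0.168 with the pointer at z ≈ 0.0535, and the index middle is at ≈ 0.047. That leaves about 4.2 mm to press.

Request:
move_arm --increments '[[[0.006,0,0,0],[0.006,0,0,0],[0.005,0,0,0],[0,0,0,0],[0,0,0,0],[0,0,0,0]]]'

```text
t: 5.72
tool_pos: [0.5625, 0.0811, 0.0924]
tool_rot: [-1.026, 1.317, 1.025]
contact_force: [-4.5, 0.4, 10.2]
opening: 0.0001
```

```bash
python3 - <<'E'
from h import *
np.set_printoptions(precision=4,suppress=True)
o=ctrl.get_obs();print(o["t"],o["tool_pos"],o["contact_force"])
im,E=cam("scene");t=tilt(im,E);print(t[:4],.095-.247*np.sin(t[2]));save(im,"s6",(200,290,190,310))
im,E=cam("wrist");save(im,"w6",(200,384,230,430))
E
```

```text
5.7167 [0.5625 0.0811 0.0924] [-4.4532  0.3695 10.2183]
(np.int64(1070), np.float64(0.19800000000000026), np.float64(0.19686467245296124), np.float64(0.04594999852791726)) 0.046687904187953995
```

View pics/s6.png

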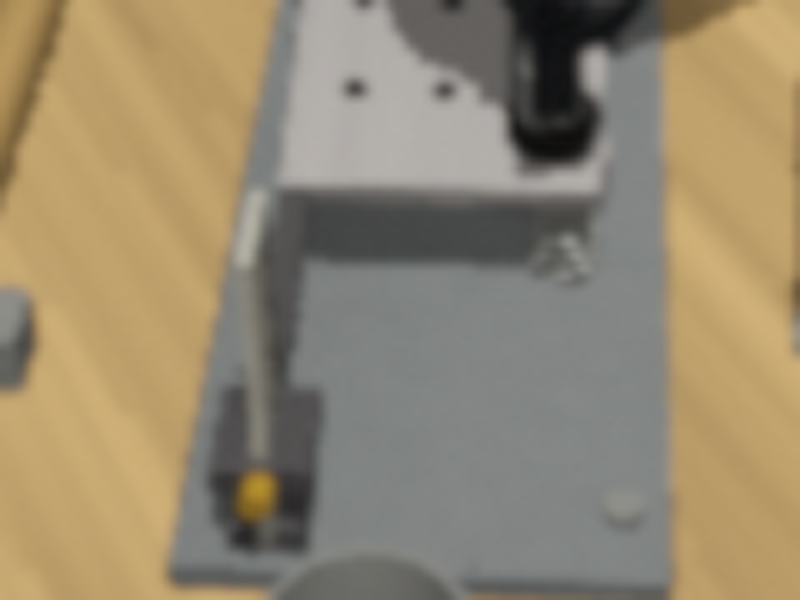

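The pointer is at z ≈ 0.0467 against the index at ≈ 0.047. The 10.2 N force also agrees with the spring, and the pointer meets the block's top in the picture. Now I hold.

Request:
move_arm --increments '[[[0,0,0,0],[0,0,0,0],[0,0,0,0],[0,0,0,0],[0,0,0,0],[0,0,0,0],[0,0,0,0],[0,0,0,0],[0,0,0,0],[0,0,0,0],[0,0,0,0],[0,0,0,0],[0,0,0,0],[0,0,0,0],[0,0,0,0],[0,0,0,0],[0,0,0,0],[0,0,0,0],[0,0,0,0],[0,0,0,0]]]'

```text
t: 7.48
tool_pos: [0.5624, 0.0811, 0.0924]
tool_rot: [-1.025, 1.317, 1.025]
contact_force: [-4.6, -0.1, 10.7]
opening: 0.0004
```

```bash
python3 - <<'E'
from h import *
o=ctrl.get_obs();print(o["t"],o["tool_pos"])
im,E=cam("scene");t=tilt(im,E);print(t[:4],.095-.247*np.sin(t[2]))
E
```

```text
7.4833 [0.56244553 0.08109616 0.0923543 ]
(np.int64(1067), np.float64(0.19400000000000026), np.float64(0.19773687652629277), np.float64(0.045865578828676236)) 0.04647664937538904
```

Held for 1.8 s. Now I release straight up.

Request:
move_arm --increments '[[[-0.03,0,0,0],[-0.05,0,0,0],[-0.08,0,0,0],[-0.08,0,0,0],[-0.08,0,0,0],[-0.08,0,0,0],[0,0,0,0],[0,0,0,0],[0,0,0,0],[0,0,0,0],[0,0,0,0],[0,0,0,0],[0,0,0,0],[0,0,0,0]]]'

```text
t: 8.7
tool_pos: [0.5622, 0.0815, 0.1905]
tool_rot: [-1.024, 1.317, 1.025]
contact_force: [0.7, 0.5, -0.5]
opening: -0.0002
```

```bash
python3 - <<'E'
from h import *
o=ctrl.get_obs();print(o["t"],o["tool_pos"],o["contact_force"])
im,E=cam("scene");t=tilt(im,E);print(t[:4],.095-.247*np.sin(t[2]));save(im,"s7")
E
```

```text
8.7 [0.56221374 0.08151108 0.19053568] [ 0.74350978  0.45273164 -0.46081096]
(np.int64(869), np.float64(8.326672684688674e-17), np.float64(0.009984844257827937), np.float64(0.09319099462140885)) 0.09253378444788901
```

View pics/s7.png

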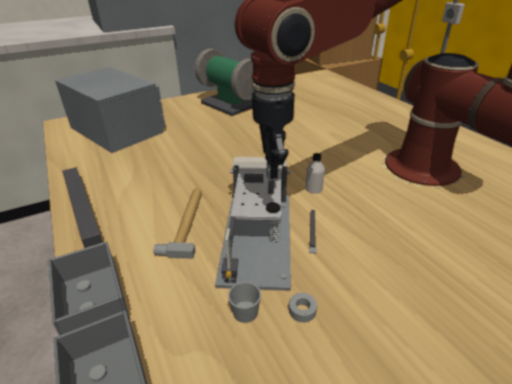

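```bash
python3 -c "
from station import ctrl
print(ctrl.finish_job())"
```

```text
the job is handed in; nothing more can be done
None
```

The press check is done and handed in. With the gripper shut, I pressed the pad down in three steps until the pointer was level with the index block, held it there about 1.8 s, then lifted straight off.

- **At the hold:** the tilt measured about 0.197 rad, which puts the pointer at z ≈ 46.5–46.7 mm. The index block's middle is at ≈ 47 mm. The vertical force was 10.2–10.7 N, close to the 9.8 N expected from the spring.
- **After release:** the plate sprang back level. My two tilt readings differed slightly: 0.000 with the hinge height fixed, and 0.010 rad from a free line fit. If that 0.010 is a bias that was also there during the hold, the pointer was up to about 2 mm above the index middle, still within the block's thickness.
- **Surroundings:** in the last picture the hammer, chisel, tin, collar and oiler look unmoved. I did not recheck the offcut and the case, which are outside that view. The arm was clear, and the job took about 9 s.

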